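Stop the parts dryer and take a dry fitting off its post with tongs

ROBOT

A 6-joint arm with a two-finger parallel gripper is mounted at the origin on the work surface. World frame = base frame: x ahead of the robot, y to its left, z up, the work surface at z = 0. Lengths are in mm, angles in rad, forces in N, time in s.
With the tool pointing down it reaches from about 350 to 775 mm from the base axis. Payload 7.3 kg.
Tool frame: the origin (TCP) lies between the finger pads; the fingertips stand 25 mm ahead of it and the grasp point (between the pads) lies 6 mm ahead of it; z points along the fingers, y is the line along which they close (so a half turn about z gives the same grasp; the last joint's range is limited). The gripper opens to 92 mm and grips with 3 to 60 N. Pads are 19 mm wide; open, the fingers measure 130 mm over their backs; the gripper's body (75 mm by 190 mm) begins 47 mm behind the grasp point.
Start: joints at [-1.478, 0.342, 1.524, -0, 1.275, -0.146], TCP at [124.203, -510.114, 251.741] pointing down, gripper open.
Joint ranges: [-2.53, 2.53], [-0.77, 2.02], [0.04, 2.7], [-1, 4.14], [0.28, 2.66], [-3.11, 3.11]. Speed limits (rad/s): [2.57, 2.57, 3.14, 3.14, 3.14, 3.14].

INTERFACE

Orientations are given as [roll, pitch, yaw] about the fixed x, y, z axes, in that order (R = Rz(yaw) Ry(pitch) Rx(roll)).
In Python, from plant import bot gives the robot as it stands.
- The arm moves only by the tool play_rows, never from a script. Its argument "commands" is a list of rows, each an object of numbers: "x", "y", "z": the shift along the tool's x, y, z in m; "twist": the turn about the tool's z in degrees. In form: [{"x": .., "y": .., "z": .., "twist": ..}, ...]. A call has exactly 8 rows; each row is the pose to reach, as a shift and turn from the pose commanded when the call began, along the tool's axes at that moment; what a row does not reach only later rows make up. A row lasts 1/10 s, in which the tool goes at most 50 mm and 8.59 degrees, less where a joint would pass 70% of its speed; a pose out of reach is approached as far as the arm can. A call with a gripper value outside its range is refused whole. "jaw" is the closure, from 0 (fully open) to 1 (shut), set as the call begins (left out, the last holds). The fingers move at their own pace and stop on an object; the grip force is fixed at half the most. Time passes only in rows, so rows that repeat a pose let the fingers close, or fill a call up. It gives the time, the measured TCP pose, the force, the opening and the grip force at its end, in the units of the state.
- bot.get_obs(): the state, without advancing time (a new reading comes with each control period).
- bot.capture(name): name is "side" or "top" or "wrist"; returns a dict with "pixels" (400x640x3 uint8, red, green, blue), "fx", "fy", "cx", "cy" (pixels), "eye" and "rotation" of the camera in the world. Camera axes: x right, y down, z forward; pixel columns grow to the right and rows downward; lengths in mm; the calibration is good to about 2 mm. A picture is of the moment at which its call begins. There is no depth.
- bot.close_job(): hands the job in; it is judged then, once.
The state is a dict: "time": time; "joint_positions": joint angles; "dq": joint speeds; "tau": joint torques, N m; "tool_pos": TCP position; "tcp_rot": TCP orientation; "contact_force": force on the tool from outside, world axes, zero at the start; "moment": the same for the moment, N m; "grip_width": finger opening in mm; "finger_force": force on a finger pad.
Only numpy, scipy, OpenCV 4.12 (cv2) and the standard library are available. Lean on these libraries where they do the work, as an engineer would, in place of code of your own. Each camera call takes 0.05 s, during which the arm holds its last target. There are 200 camera calls.

TASK

The washed plastic parts on the dryer's three posts are dry: first turn the selector knob on the control box to its stop position (the pointer at the long bar mark, not at a dot), then pick up the tongs, close their jaws on the round fitting with the thin spigot on top, and lift it off its post. Finish while still holding it steady and upright in the squeezed tongs, with its centre at least 18 cm above the bench and nothing else touching it. The cleaned fitting may be touched by the tongs only, never by the gripper, and everything else on the bench stays where it is.

Things in the scene. Friction and masses are not known exactly. Their poses are not given: they have to be found in the camera images.
- selector (a joint): selector knob angle about its vertical axis, rad: 0 = pointer at the long bar mark (stop), 0.7 and 1.4 = pointer at the two dots. Grows counter-clockwise seen from above, so stopping means turning clockwise. Detents at 0, 0.7 and 1.4 pull it in with a few hundredths of N m; end stops just beyond 0 and 1.4.
- selector_grip (a point): the knob: upright black bar grip 46 long, 12 thick, on a disc 44 in diameter and 4 high, on a fixed blue control box 110 x 110, 35 high. This point: on the turning axis, 27 mm above the box top (the bar reaches from 4 to 38 mm above it). x axis = along the bar towards the end with the white pointer line; turns with the knob.
- tongs_grip (a point): sprung tongs, 110 g, lying flat on rest, jaws opening sideways. This point: midway between their two grey upright hand grips, half-way up, near the centre of mass. x = from hinge to jaws, z up. Grips 64 long, 32 high, outer faces 56 mm apart here when open (53 at the hinge end, 59 at the jaw end). Hinge 110 mm behind, jaw centre 120 mm ahead. The left (+y) arm carries this frame.
- tongs_jaws (a point): centre between the open jaws, 120 mm ahead of tongs_grip along x, same height. Each jaw is a shallow cup with upright walls, 30 long, 18 high; open, 68 mm apart in the middle, 58 at the ends, 77 over the outsides. The jaws move about 2.1 times as far as the grips.
- tongs_arm (a joint): closing angle of the tongs, rad: 0 open, about 0.14 shut on the fitting (then about 41 mm over the grips), 0.24 end stop. A spring opens them: 4 N on the grips starts closing, 5 N when shut on the fitting. Squeezed only to 51-54 mm they can be carried with the jaws still wide enough; 15 to 25 N on the grips holds the fitting well.
- rest: fixed light wooden tool rest under the tongs' grips, 90 x 52, 20 high; origin under its centre
- fitting_center (a point): the white round fitting to lift: cylinder 34 in diameter, 40 high, with an 18 diameter spigot on top up to 56 mm; about 35 g; stands loose on a post of stand. This point: on its axis, 20 mm above its underside; z = its axis.
- stand: fixed drying stand; origin on the bench under its middle post, y along the row. Three posts at y = -110, 0, 110 mm with grey discs 48 in diameter on top, 80 mm above the bench. An air duct 58 mm high starts 62 mm behind the row (+x); a round blower 96 in diameter, 110 high stands at x 80, y 235 mm.
- block_center (a point): bystander on another post: white square block 36 x 36 x 30 high; this point at its centre
- cone_center (a point): bystander on the third post: white cone, base 40 in diameter, 42 high; this point on its axis 20 mm up
- tape: bystander: cardboard roll lying flat, 60 in diameter, 22 high; origin under its centre
- marker: bystander: blue marker lying, 110 long, 14 thick; origin under its middle
- driver: bystander: screwdriver lying along its x, about 200 long
- blue_bin: bystander: open blue bin 130 x 80 x 70 high; origin under its centre
- bottle: bystander: white bottle 60 in diameter, 170 high; origin under its centre
Not all that is in view belongs to the job. Leave any green or turquoise look-alike of the rest alone.

How it is judged:
By the outcome, as a careful person would: the job done as asked, in the order asked, and still so for the second after the job is handed in, while the arm keeps its last pose, push and grip.
It also fails if it takes over 61 s, if anything falls off the work surface, if the arm or the gripper's body presses on something with over 40 N, if the wrist force passes 120 N, or if a joint passes its speed limit or range.

## Working session

There is one attempt and no reset: what is moved stays moved. The work goes in short steps, Python scripts to look and compute and a tool call to move; the robot and the scene stay as the last step left them, time stands still between calls to the robot, and variables do not carry over. Pictures are saved under pics/ and viewed, at most 13 in all, crops included, and the job is handed in when it is done.

Besides the shell and the picture viewer there is one more tool, called after "Emit:" as name(argument=value, ...), one argument or row to a line, values as JSON. play_rows: Moves the arm, as the interface text tells. Its arguments: {"type":"object","properties":{"commands":{"type":"array"},"jaw":{"type":"number"}},"required":["commands"]}

```bash
mkdir -p pics; ls; python3 - <<'E'
from plant import bot
import cv2,pickle
d={}
for n in("top","side"):
    c=bot.capture(n);d[n]=c
    cv2.imwrite(f"pics/{n}0.png",c["pixels"][:,:,::-1])
    print(n,c["fx"],c["cx"],c["cy"],c["eye"],c["rotation"])
pickle.dump(d,open("d0.pkl","wb"))
o=bot.get_obs();print(o)
E
```

```text
pics
top 489.62850211816664 325.0768141488448 201.4892547660548 [ 329.49019349  -16.99117186 1439.90011193] [-3.01479594  0.01516808 -1.56145158]
side 515.2324829985147 316.23473176490864 198.52537945529426 [  -96.08505043 -1176.76408188  1148.33732117] [-2.25337494e+00 -1.54862061e-03 -4.63757665e-01]
{'time': 0.1, 'joint_positions': array([-1.47797410e+00,  3.42626206e-01,  1.52492236e+00, -2.29939577e-05,
        1.27539123e+00, -1.45982673e-01]), 'dq': array([ 4.74994766e-04, -1.41018253e-03, -2.37588021e-03, -1.58659625e-03,
       -8.31468726e-04, -9.59730981e-05]), 'tau': array([ 1.90997293e-03, -4.32003129e+01, -2.44693583e+01,  7.19164289e-02,
        5.25933795e-02, -3.86007173e-05]), 'tool_pos': array([ 124.1776776 , -509.76442811,  251.12806159]), 'tcp_rot': array([-3.14025664e+00, -1.74207042e-04,  2.38811497e-01]), 'contact_force': array([ 0.32469157, -0.38024841, -0.1678924 ]), 'moment': array([-0.03671417,  0.02788412, -0.01861907]), 'finger_force': 0.0, 'grip_width': 91.61359006308052}
```

View pics/top0.png

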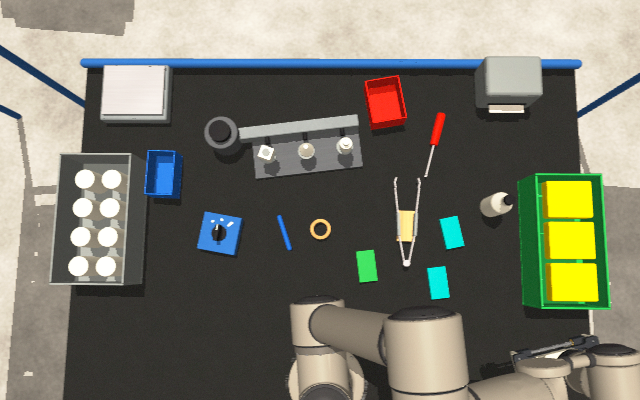

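View pics/side0.png

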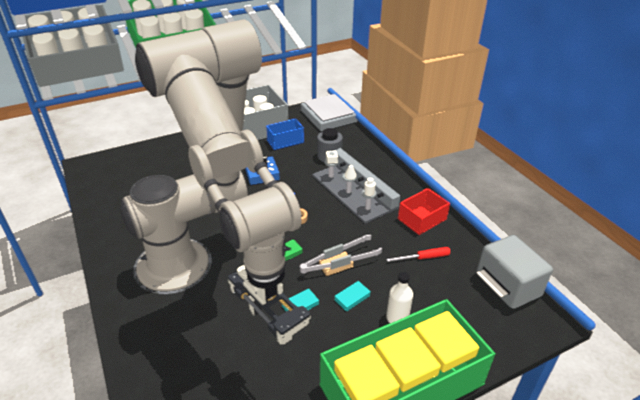

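Top view: knob on the blue box (219,232), tongs grips (406,225) with hinge (406,263) and jaws ~(407,182). The stand carries a square block (266,153), a cone (306,150) and the spigoted fitting (345,146). Candidates for the fitting are (266,153) block, (306,150) cone, (345,146) fitting; I choose the last. Look-alikes of the rest: green (366,266), turquoise (452,232) and (438,282); the wooden one under the tongs is the real rest.

```bash
cat > h.py <<'E'
import numpy as np, cv2, pickle
from scipy.spatial.transform import Rotation as R
def rot(c): return R.from_euler('xyz',c["rotation"]).as_matrix()
def ray(c,u,v):
    d=rot(c)@np.array([(u-c["cx"])/c["fx"],(v-c["cy"])/c["fy"],1.]); return np.array(c["eye"]),d/np.linalg.norm(d)
def plane(c,u,v,z):
    e,d=ray(c,u,v); return e+d*(z-e[2])/d[2]
def tri(c1,p1,c2,p2):
    (a,d),(b,f)=ray(c1,*p1),ray(c2,*p2)
    s=np.linalg.lstsq(np.c_[d,-f],b-a,rcond=None)[0]
    p,q=a+d*s[0],b+f*s[1]; return (p+q)/2,np.linalg.norm(p-q)
def proj(c,p):
    q=rot(c).T@(np.array(p,float)-c["eye"]); return [c["cx"]+c["fx"]*q[0]/q[2],c["cy"]+c["fy"]*q[1]/q[2]]
E
python3 - <<'E'
from h import *
np.set_printoptions(precision=1,suppress=True)
d=pickle.load(open("d0.pkl","rb"));t=d["top"];s=d["side"]
print("base",proj(t,[0,0,0]))
for n,p,z in[("knob",(219,232),70),("hinge",(406,263),36),("rest",(406,225),36),("jawL",(397,180),36),("jawR",(418,180),36),("fit",(345,146),116),("cone",(306,150),110),("block",(266,153),105)]:
    print(n,plane(t,*p,z))
a=t["pixels"];b=s["pixels"]
f=lambda im,x,y,w,h,k:cv2.resize(im[y:y+h,x:x+w],None,fx=k,fy=k,interpolation=cv2.INTER_CUBIC)
A=f(a,190,200,60,60,5);B=f(a,245,125,120,60,4)[:, :480]
C=f(a,365,170,80,100,3);D=f(b,310,140,100,60,4)
can=np.zeros((600,800,3),np.uint8)
can[:300,:300]=A;can[:240,310:790]=B;can[300:600,:240]=C;can[300:540,310:710]=D
cv2.imwrite("pics/crop1.png",can[:,:,::-1])
E
```

```text
base [np.float64(325.70263930424323), np.float64(381.11534476237154)]
knob [415.4 302.5  70. ]
hinge [ 334.  -225.4   36. ]
rest [ 442.1 -226.6   36. ]
jawL [ 572.7 -202.1   36. ]
jawR [ 573.1 -262.8   36. ]
fit [653.1 -49.  116. ]
cone [642.6  59.1 110. ]
block [634.6 170.9 105. ]
```

View pics/crop1.png

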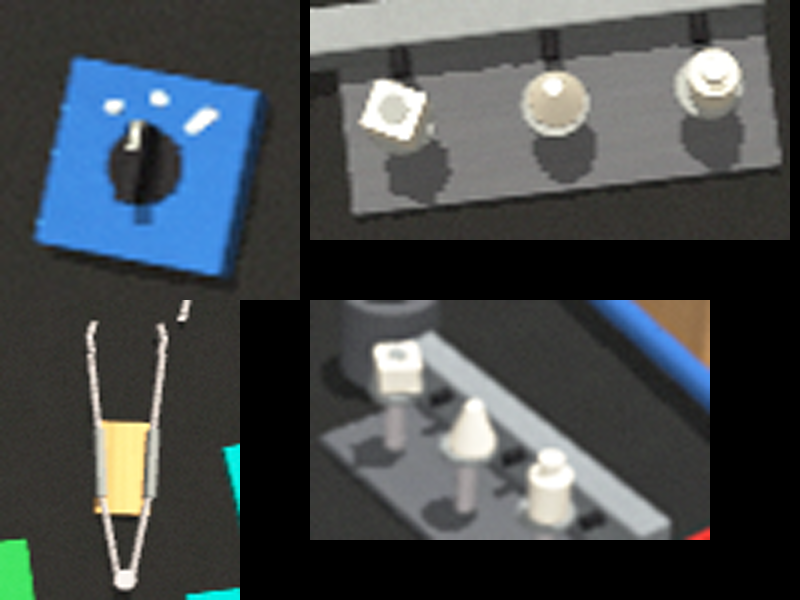

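Emit:
play_rows(
  commands=[
    {"x": 0.05, "y": -0.035, "z": -0.01, "twist": -8},
    {"x": 0.09, "y": -0.07, "z": -0.01, "twist": -16},
    {"x": 0.14, "y": -0.105, "z": -0.01, "twist": -24},
    {"x": 0.19, "y": -0.14, "z": -0.01, "twist": -32},
    {"x": 0.23, "y": -0.175, "z": -0.01, "twist": -40},
    {"x": 0.28, "y": -0.21, "z": -0.01, "twist": -48},
    {"x": 0.33, "y": -0.245, "z": -0.01, "twist": -56},
    {"x": 0.37, "y": -0.28, "z": -0.01, "twist": -64},
  ],
  jaw=0,
)

```text
time: 0.9
tool_pos: [378.3, -199.8, 261.7]
tcp_rot: [3.141, 0.0, 1.361]
contact_force: [0.3, -0.3, -0.0]
grip_width: 91.8
finger_force: 0.0
```

Emit:
play_rows(
  commands=[
    {"x": 0.04, "y": -0.01, "z": 0.0, "twist": -8},
    {"x": 0.08, "y": -0.01, "z": 0.0, "twist": -16},
    {"x": 0.13, "y": -0.02, "z": 0.0, "twist": -24},
    {"x": 0.17, "y": -0.03, "z": 0.0, "twist": -32},
    {"x": 0.22, "y": -0.04, "z": 0.0, "twist": -40},
    {"x": 0.27, "y": -0.05, "z": 0.0, "twist": -48},
    {"x": 0.31, "y": -0.05, "z": 0.0, "twist": -56},
    {"x": 0.36, "y": -0.06, "z": 0.0, "twist": -64},
  ],
)

```text
time: 1.7
tool_pos: [395.8, 163.5, 261.6]
tcp_rot: [3.142, 0.001, 2.478]
contact_force: [0.5, -0.4, -0.0]
grip_width: 91.9
finger_force: 0.0
```

```bash
cat >> h.py <<'E'
def shift(o,tgt,yaw=None):
    "tool-frame shift (m) and twist (deg) from the measured pose to a world target, tool down"
    M=R.from_euler('xyz',o["tcp_rot"]); v=M.inv().apply(np.array(tgt,float)-o["tool_pos"])/1000
    tw=None if yaw is None else -np.degrees((yaw-o["tcp_rot"][2]+np.pi)%(2*np.pi)-np.pi)
    return np.round(v,4),tw
E
python3 - <<'E'
from h import *
from plant import bot
o=bot.get_obs();print(o["tool_pos"],o["tcp_rot"],o["dq"].round(3),o["joint_positions"].round(2))
print(shift(o,[370,302,180],3.2))
E
```

```text
[395.76341839 163.52244551 261.63726826] [3.14157113e+00 7.38712220e-04 2.47818165e+00] [ 1.201  0.333 -0.4    0.005  0.068 -0.186] [ 0.21  0.15  1.75 -0.    1.24 -0.69]
(array([0.1056, 0.0932, 0.0816]), np.float64(-41.35714506111884))
```

Emit:
play_rows(
  commands=[
    {"x": 0.03, "y": 0.01, "z": 0.02, "twist": -8},
    {"x": 0.06, "y": 0.03, "z": 0.04, "twist": -16},
    {"x": 0.09, "y": 0.04, "z": 0.06, "twist": -24},
    {"x": 0.09, "y": 0.04, "z": 0.06, "twist": -32},
    {"x": 0.09, "y": 0.04, "z": 0.06, "twist": -41},
    {"x": 0.09, "y": 0.04, "z": 0.06, "twist": -41},
    {"x": 0.09, "y": 0.04, "z": 0.06, "twist": -41},
    {"x": 0.09, "y": 0.04, "z": 0.06, "twist": -41},
  ],
)

```text
time: 2.5
tool_pos: [349.9, 248.9, 201.7]
tcp_rot: [-3.142, 0.0, -3.098]
contact_force: [0.5, -0.0, 0.9]
grip_width: 92.1
finger_force: 0.0
```

```bash
python3 - <<'E'
from h import *
from plant import bot
c=bot.capture("wrist");t=bot.capture("top")
o=bot.get_obs();print(o["tool_pos"],o["tcp_rot"],o["dq"].round(3))
print(c["eye"],c["rotation"],c["fx"],proj(c,[415,300,35]),proj(c,[415,300,73]))
pickle.dump((c,t),open("d1.pkl","wb"))
cv2.imwrite("pics/w1.png",c["pixels"][:,:,::-1])
E
```

```text
[349.91385656 248.91381255 201.72960273] [-3.14154668e+00  1.10534022e-04 -3.09710056e+00] [ 0.001  0.    -0.001  0.001  0.001 -0.008]
[265.05344655 245.44588648 334.92441068] [ 2.82466595e+00 -3.97348912e-04  1.61373158e+00] 306.8365397667655 [np.float64(362.8056214120465), np.float64(247.440371606386)] [np.float64(368.21432695803395), np.float64(265.45053096576765)]
```

View pics/w1.png

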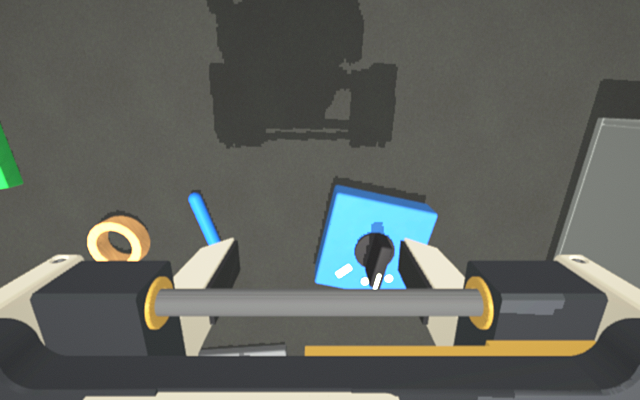

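The wrist view shows the blue box with the knob disc at about (375,250). The white pointer end is at ~(376,282), near the dots at (365,281) and (389,279), and the bar mark is at (344,271).

```bash
python3 - <<'E'
from h import *
np.set_printoptions(precision=1,suppress=True)
c,t=pickle.load(open("d1.pkl","rb"))
t=pickle.load(open("d0.pkl","rb"))["top"]
def blue(im):
    h=cv2.cvtColor(im,cv2.COLOR_RGB2HSV);return cv2.inRange(h,(95,120,90),(125,255,255))
a=t["pixels"];m=blue(a);m[:,:195]=0;m[:,250:]=0;m[:205]=0;m[260:]=0
k=max(cv2.findContours(m,0,2)[0],key=cv2.contourArea)
r=cv2.minAreaRect(k);P=np.array([plane(t,*q,35) for q in cv2.boxPoints(r)]);print("box",P.mean(0),P[:,:2], [np.linalg.norm(P[i]-P[i-1]) for i in range(4)])
ctr=P.mean(0)
for n,q in[("bar",(230.2,224.2)),("d1",(221.8,219.4)),("d2",(212.6,221))]:
    p=plane(t,*q,35)-ctr;print(n,p,np.degrees(np.arctan2(p[1],p[0])))
for n,q in[("bar",(344,271)),("d1",(365,281)),("d2",(389,279))]:
    p=plane(c,*q,35)-ctr;print("w",n,p,np.degrees(np.arctan2(p[1],p[0])))
print("disc w",plane(c,375,250,39),"ptr end top w",plane(c,376,288,73),"top cam ptr",plane(t,190+134/5,200+124/5,73),"proj axis top",proj(c,[*ctr[:2],73]),proj(t,[*ctr[:2],73]))
w=cv2.resize(c["pixels"][215:300,300:440],None,fx=5,fy=5,interpolation=cv2.INTER_CUBIC)
cv2.imwrite("pics/w1c.png",w[:,:,::-1])
E
```

```text
box [415.7 311.   35. ] [[371.1 375. ]
 [480.1 359.1]
 [460.  246.5]
 [351.5 263.5]] [np.float64(113.24285766042547), np.float64(110.19866391850401), np.float64(114.3390559878953), np.float64(109.83335758177316)]
bar [ 24.7 -32.    0. ] -52.339090378747905
d1 [38.4 -7.2  0. ] -10.558192698427915
d2 [33.5 19.3  0. ] 29.99214274660288
w bar [ 29.2 -29.4   0. ] -45.17748002870319
w d1 [41.  -4.9  0. ] -6.781670940663875
w d2 [37.2 21.8  0. ] 30.37347321215272
disc w [415.5 312.6  39. ] ptr end top w [439.9 310.1  73. ] top cam ptr [435.3 308.7  73. ] proj axis top [np.float64(379.5111889977883), np.float64(266.49501902360197)] [np.float64(215.72181088539753), np.float64(231.80056940161975)]
```

View pics/w1c.png

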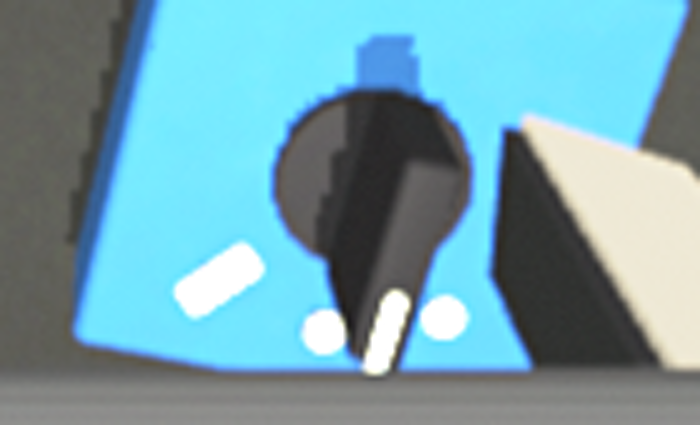

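Emit:
play_rows(
  commands=[
    {"x": -0.03, "y": 0.03, "z": 0.0, "twist": 6},
    {"x": -0.069, "y": 0.06, "z": 0.02, "twist": 10.8},
    {"x": -0.069, "y": 0.06, "z": 0.05, "twist": 10.8},
    {"x": -0.069, "y": 0.06, "z": 0.08, "twist": 10.8},
    {"x": -0.069, "y": 0.06, "z": 0.11, "twist": 10.8},
    {"x": -0.069, "y": 0.06, "z": 0.13, "twist": 10.8},
    {"x": -0.069, "y": 0.06, "z": 0.131, "twist": 10.8},
    {"x": -0.069, "y": 0.06, "z": 0.131, "twist": 10.8},
  ],
)

```text
time: 3.4
tool_pos: [416.1, 312.2, 70.9]
tcp_rot: [-3.141, -0.0, 2.999]
contact_force: [0.4, 0.0, 0.9]
grip_width: 91.8
finger_force: 0.0
```

Emit:
play_rows(
  commands=[
    {"x": 0, "y": 0, "z": 0.0, "twist": 0},
    {"x": 0, "y": 0, "z": 0.0, "twist": 0},
    {"x": 0, "y": 0, "z": 0.0, "twist": 0},
    {"x": 0, "y": 0, "z": 0.0, "twist": 0},
    {"x": 0, "y": 0, "z": 0.0, "twist": 0},
    {"x": 0, "y": 0, "z": 0.0, "twist": 0},
    {"x": 0, "y": 0, "z": 0.0, "twist": 0},
    {"x": 0, "y": 0, "z": 0.0, "twist": 0},
  ],
  jaw=1,
)

```text
time: 4.2
tool_pos: [415.9, 312.2, 70.6]
tcp_rot: [-3.141, -0.0, 3.0]
contact_force: [-0.4, -0.6, 0.1]
grip_width: 32.4
finger_force: 0.0
```

Emit:
play_rows(
  commands=[
    {"x": 0, "y": 0, "z": 0.0, "twist": 0},
    {"x": 0, "y": 0, "z": 0.0, "twist": 0},
    {"x": 0, "y": 0, "z": 0.0, "twist": 0},
    {"x": 0, "y": 0, "z": 0.0, "twist": 0},
    {"x": 0, "y": 0, "z": 0.0, "twist": 0},
    {"x": 0, "y": 0, "z": 0.0, "twist": 0},
    {"x": 0, "y": 0, "z": 0.0, "twist": 0},
    {"x": 0, "y": 0, "z": 0.0, "twist": 0},
  ],
)

```text
time: 5.0
tool_pos: [415.9, 312.2, 70.6]
tcp_rot: [-3.141, -0.0, 3.0]
contact_force: [0.3, -1.0, -0.5]
grip_width: 11.4
finger_force: 29.9
```

Emit:
play_rows(
  commands=[
    {"x": 0, "y": 0, "z": 0.0, "twist": 6},
    {"x": 0, "y": 0, "z": 0.0, "twist": 13},
    {"x": 0, "y": 0, "z": 0.0, "twist": 20},
    {"x": 0, "y": 0, "z": 0.0, "twist": 27},
    {"x": 0, "y": 0, "z": 0.0, "twist": 34},
    {"x": 0, "y": 0, "z": 0.0, "twist": 39},
    {"x": 0, "y": 0, "z": 0.0, "twist": 40},
    {"x": 0, "y": 0, "z": 0.0, "twist": 40},
  ],
)

```text
time: 5.8
tool_pos: [416.3, 312.9, 70.7]
tcp_rot: [3.14, -0.0, 2.303]
contact_force: [0.9, 5.0, -4.8]
grip_width: 11.6
finger_force: 29.9
```

```bash
python3 - <<'E'
from plant import bot
o=bot.get_obs();print(o["moment"],o["contact_force"],o["tcp_rot"],o["grip_width"])
E
```

```text
[ 0.88358677 -0.5059565   0.01178796] [ 0.86848914  5.01331889 -4.81207692] [ 3.13990151e+00 -1.63103822e-04  2.30318397e+00] 11.5949323727765
```

Emit:
play_rows(
  commands=[
    {"x": 0, "y": 0, "z": 0.0, "twist": 0},
    {"x": 0, "y": 0, "z": 0.0, "twist": 0},
    {"x": 0, "y": 0, "z": 0.0, "twist": 0},
    {"x": 0, "y": 0, "z": 0.0, "twist": 0},
    {"x": 0, "y": 0, "z": 0.0, "twist": 0},
    {"x": 0, "y": 0, "z": -0.02, "twist": 0},
    {"x": 0, "y": 0, "z": -0.06, "twist": 0},
    {"x": 0, "y": 0, "z": -0.1, "twist": 0},
  ],
  jaw=0,
)

```text
time: 6.6
tool_pos: [415.4, 311.9, 171.3]
tcp_rot: [-3.139, -0.0, 2.302]
contact_force: [0.6, 0.9, -0.1]
grip_width: 71.3
finger_force: 0.0
```

```bash
python3 - <<'E'
from h import *
from plant import bot
np.set_printoptions(precision=4,suppress=True)
o=bot.get_obs();print(o["tool_pos"],o["tcp_rot"])
print(shift(o,[400,-170,250],np.pi))
E
```

```text
[415.3773 311.8828 171.2957] [-3.1393 -0.0004  2.3019]
(array([-0.3484, -0.3334, -0.0781]), np.float64(-48.112338778699495))
```

Emit:
play_rows(
  commands=[
    {"x": -0.035, "y": -0.035, "z": -0.04, "twist": -7},
    {"x": -0.07, "y": -0.07, "z": -0.08, "twist": -14},
    {"x": -0.105, "y": -0.1, "z": -0.08, "twist": -21},
    {"x": -0.14, "y": -0.134, "z": -0.08, "twist": -28},
    {"x": -0.175, "y": -0.167, "z": -0.08, "twist": -35},
    {"x": -0.21, "y": -0.2, "z": -0.08, "twist": -42},
    {"x": -0.245, "y": -0.234, "z": -0.08, "twist": -48},
    {"x": -0.28, "y": -0.267, "z": -0.08, "twist": -48},
  ],
)

```text
time: 7.4
tool_pos: [404.8, -41.8, 250.9]
tcp_rot: [-3.141, 0.001, -3.139]
contact_force: [1.5, -0.5, 0.8]
grip_width: 91.8
finger_force: 0.0
```

```bash
python3 - <<'E'
from h import *
from plant import bot
np.set_printoptions(precision=4,suppress=True)
t=bot.capture("top");o=bot.get_obs();print(o["tool_pos"],o["tcp_rot"],o["dq"])
print(shift(o,[400,-225,220],np.pi))
im=t["pixels"];a=cv2.resize(im[200:260,190:250],(400,400),interpolation=cv2.INTER_CUBIC)
cv2.imwrite("pics/k2.png",a[:,:,::-1])
E
```

```text
[404.9138 -48.9669 250.9141] [-3.1369  0.0006  3.1371] [ 0.1317  0.009  -0.006   0.0221  0.0001  0.2714]
(array([ 0.0041, -0.1759,  0.0317]), np.float64(-0.25794929805279804))
```

View pics/k2.png

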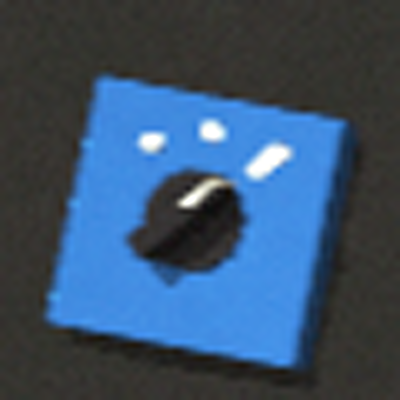

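Knob pointer is now on the long bar mark. On to the tongs.

Emit:
play_rows(
  commands=[
    {"x": -0.02, "y": -0.045, "z": 0.0, "twist": 0},
    {"x": -0.04, "y": -0.09, "z": 0.0, "twist": 0},
    {"x": -0.06, "y": -0.13, "z": 0.0, "twist": 0},
    {"x": -0.08, "y": -0.177, "z": 0.0, "twist": 0},
    {"x": -0.1, "y": -0.177, "z": 0.0, "twist": 0},
    {"x": -0.12, "y": -0.177, "z": 0.0, "twist": 0},
    {"x": -0.12, "y": -0.177, "z": 0.0, "twist": 0},
    {"x": -0.12, "y": -0.177, "z": 0.0, "twist": 0},
  ],
)

```text
time: 8.25
tool_pos: [524.5, -217.2, 250.2]
tcp_rot: [3.141, -0.001, 3.14]
contact_force: [-1.2, -0.5, -0.1]
grip_width: 92.0
finger_force: 0.0
```

```bash
python3 - <<'E'
from h import *
from plant import bot
np.set_printoptions(precision=1,suppress=True)
c=bot.capture("wrist");o=bot.get_obs();print(o["tool_pos"],o["tcp_rot"],o["dq"])
t=pickle.load(open("d0.pkl","rb"))["top"]
pickle.dump(c,open("d2.pkl","wb"))
w=c["pixels"];print(proj(c,[444,-227,36]),proj(c,[334,-225,36]))
a=cv2.resize(t["pixels"][170:275,375:445],None,fx=5,fy=5,interpolation=cv2.INTER_CUBIC)
can=np.zeros((525,800,3),np.uint8);can[:,:350]=a;can[:,350:]=cv2.resize(w[40:390,170:470],(450,525))
cv2.imwrite("pics/t2.png",can[:,:,::-1])
E
```

```text
[ 524.3 -217.1  250.5] [ 3.1 -0.   3.1] [-0. -0.  0.  0. -0. -0.]
[np.float64(308.93782024992703), np.float64(104.23832847268896)] [np.float64(309.67770978846437), np.float64(-14.620628579869816)]
```

View pics/t2.png

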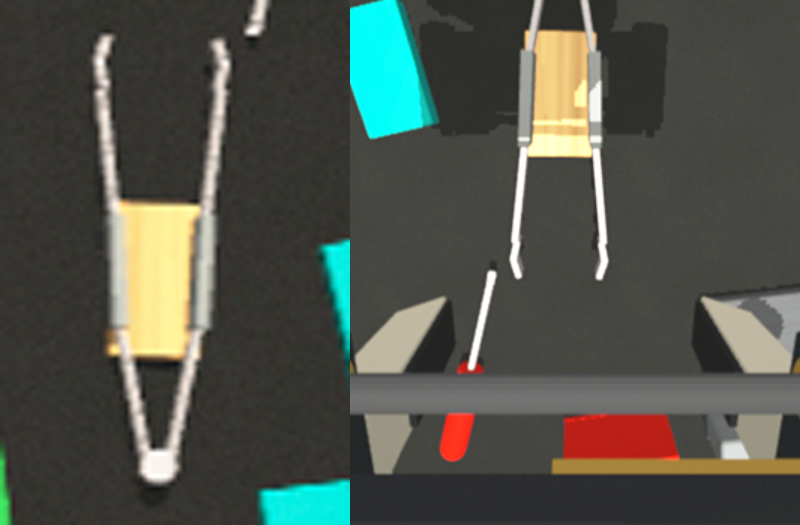

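The top crop shows the tongs with the hinge at (406,263), on the wooden rest. In the wrist view the grips run from ~(170+(560-350)/1.5, 73) to row ~138, and the jaws are at panel (516,260) and (602,260). The driver is just beside the left jaw.

```bash
python3 - <<'E'
from h import *
np.set_printoptions(precision=1,suppress=True)
c=pickle.load(open("d2.pkl","rb"));t=pickle.load(open("d0.pkl","rb"))["top"]
P=lambda X,Y,z:plane(c,170+(X-350)/1.5,40+Y/1.5,z)
for n,q in dict(oR_h=(520,52,52),oL_h=(600,54,52),oR_j=(518,143,52),oL_j=(606,143,52),jR=(516,262,45),jL=(602,262,45),driver=(493,268,10)).items(): print(n,P(*q))
T=lambda X,Y,z:plane(t,375+X/5,170+Y/5,z)
for n,q in dict(hinge=(159,466,45),gL_h=(112,325,52),gL_j=(108,212,52),gR_h=(210,327,52),gR_j=(215,214,52),jL=(100,60,45),jR=(224,66,45)).items(): print(n,T(*q))
E
```

```text
oR_h [ 415.5 -251.9   52. ]
oL_h [ 416.8 -198.4   52. ]
oR_j [ 475.3 -255.5   52. ]
oL_j [ 475.4 -193.2   52. ]
jR [ 568.  -261.5   45. ]
jL [ 568.2 -193.9   45. ]
driver [ 586.8 -286.4   10. ]
hinge [ 333.4 -226.3   45. ]
gL_h [ 412.3 -199.6   52. ]
gL_j [ 476.5 -198.    52. ]
gR_h [ 411.6 -254.9   52. ]
gR_j [ 475.8 -258.6   52. ]
jL [ 565.2 -195.1   45. ]
jR [ 562.2 -266.3   45. ]
```

Emit:
play_rows(
  commands=[
    {"x": 0.04, "y": -0.009, "z": 0.0, "twist": 0.8},
    {"x": 0.079, "y": -0.009, "z": 0.02, "twist": 0.8},
    {"x": 0.079, "y": -0.009, "z": 0.06, "twist": 0.8},
    {"x": 0.079, "y": -0.009, "z": 0.1, "twist": 0.8},
    {"x": 0.079, "y": -0.009, "z": 0.14, "twist": 0.8},
    {"x": 0.079, "y": -0.009, "z": 0.17, "twist": 0.8},
    {"x": 0.079, "y": -0.009, "z": 0.19, "twist": 0.8},
    {"x": 0.079, "y": -0.009, "z": 0.203, "twist": 0.8},
  ],
)

```text
time: 9.1
tool_pos: [444.5, -225.6, 46.5]
tcp_rot: [3.141, -0.002, 3.126]
contact_force: [0.0, 0.8, 0.7]
grip_width: 91.8
finger_force: 0.0
```

Emit:
play_rows(
  commands=[
    {"x": 0, "y": 0, "z": 0.0, "twist": 0},
    {"x": 0, "y": 0, "z": 0.0, "twist": 0},
    {"x": 0, "y": 0, "z": 0.0, "twist": 0},
    {"x": 0, "y": 0, "z": 0.0, "twist": 0},
    {"x": 0, "y": 0, "z": 0.0, "twist": 0},
    {"x": 0, "y": 0, "z": 0.0, "twist": 0},
    {"x": 0, "y": 0, "z": 0.0, "twist": 0},
    {"x": 0, "y": 0, "z": 0.0, "twist": 0},
  ],
  jaw=0.43,
)

```text
time: 9.9
tool_pos: [446.3, -226.7, 48.4]
tcp_rot: [-3.141, 0.001, 3.126]
contact_force: [0.1, 1.1, 6.2]
grip_width: 52.3
finger_force: 5.6
```

Emit:
play_rows(
  commands=[
    {"x": 0, "y": 0, "z": -0.005, "twist": 0},
    {"x": 0, "y": 0, "z": -0.015, "twist": 0},
    {"x": 0, "y": 0, "z": -0.03, "twist": 0},
    {"x": 0, "y": 0, "z": -0.05, "twist": 0},
    {"x": 0, "y": 0, "z": -0.07, "twist": 0},
    {"x": 0, "y": 0, "z": -0.085, "twist": 0},
    {"x": 0, "y": 0, "z": -0.095, "twist": 0},
    {"x": 0, "y": 0, "z": -0.1, "twist": 0},
  ],
)

```text
time: 10.7
tool_pos: [446.1, -226.6, 148.8]
tcp_rot: [-3.141, 0.001, 3.126]
contact_force: [-0.5, 0.1, -1.2]
grip_width: 52.4
finger_force: 3.7
```

```bash
python3 - <<'E'
from h import *
from plant import bot
np.set_printoptions(precision=1,suppress=True)
D={n:bot.capture(n) for n in("wrist","side","top")};o=bot.get_obs();print(o["tool_pos"],o["tcp_rot"],o["contact_force"],o["moment"],o["grip_width"],o["finger_force"])
pickle.dump((D,o),open("d3.pkl","wb"))
w=D["wrist"]["pixels"];s=D["side"]["pixels"]
p=np.array(proj(D["side"],o["tool_pos"])).astype(int);print(p)
can=np.zeros((600,800,3),np.uint8);can[:250,:400]=cv2.resize(w,(400,250))
x,y=p[0]-60,p[1]-60;can[250:600,:400]=cv2.resize(s[y:y+105,x:x+120],(400,350),interpolation=cv2.INTER_CUBIC)
can[:400,410:800]=cv2.resize(D["top"]["pixels"][130:250,320:437],(390,400),interpolation=cv2.INTER_CUBIC)
cv2.imwrite("pics/t3.png",can[:,:,::-1])
E
```

```text
[ 445.7 -226.4  147.5] [ 3.1 -0.   3.1] [-0.9  0.1 -0.7] [ 0.1 -0.2 -0. ] 52.51022043033053 3.663724735379219
[336 229]
```

View pics/t3.png

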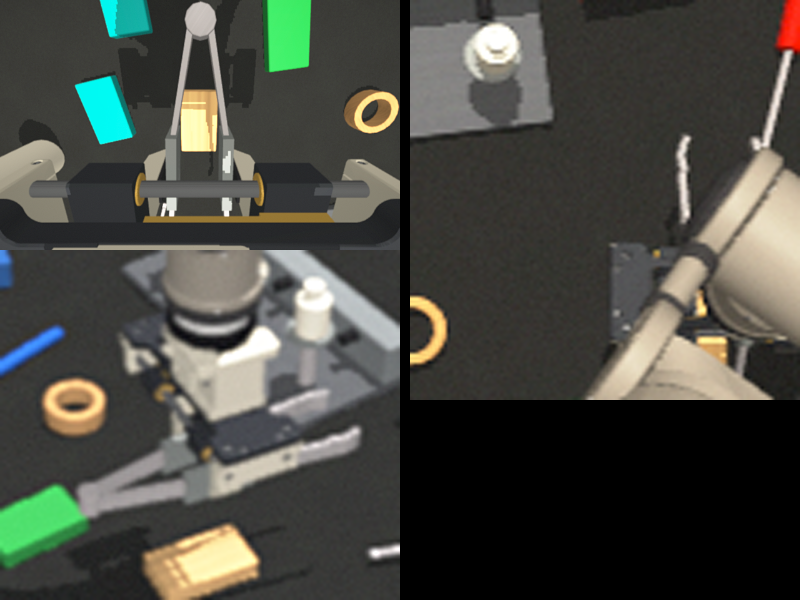

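Tongs are lifted off the rest and look level: hinge at the top of the wrist view, jaws ahead of the gripper in the side view. The fitting is still on its post.

```bash
python3 - <<'E'
from h import *
np.set_printoptions(precision=1,suppress=True)
D,o=pickle.load(open("d3.pkl","rb"));w,s,t=D["wrist"],D["side"],D["top"]
S=lambda X,Y:(276+.3*X,169+.3*(Y-250)); T=lambda X,Y:(320+(X-410)*.3,130+Y*.3)
print("hinge",tri(w,(321.6,32),s,S(97,497)))
print("jawL",tri(t,T(684,140),s,S(326,397)),"jawR",tri(t,T(757,143),s,S(357,432)))
print("spigot",tri(t,T(497,36),s,S(313,284)))
# fitting by mask in top: white blob
d0=pickle.load(open("d0.pkl","rb"));a=d0["top"]
h=cv2.cvtColor(a["pixels"],cv2.COLOR_RGB2HSV);m=cv2.inRange(h,(0,0,175),(180,70,255))
m[:, :330]=0;m[:,365:]=0;m[:130]=0;m[165:]=0
k=max(cv2.findContours(m,0,1)[0],key=cv2.contourArea);q,r=cv2.minEnclosingCircle(k);print(q,r,cv2.boundingRect(k))
for z in(80,120,136):print(z,plane(a,345.7,146,z),plane(a,346.1,142,z))
b=d0["side"];m=cv2.inRange(cv2.cvtColor(b["pixels"],cv2.COLOR_RGB2HSV),(0,0,175),(180,70,255));m[:,:355]=0;m[:,385:]=0;m[:170]=0;m[205:]=0
k=max(cv2.findContours(m,0,1)[0],key=cv2.contourArea);print(cv2.boundingRect(k))
for p in([653,-50,136],[653,-50,100],[660,-50,136]):print(p,proj(a,p),proj(b,p))
for c in((306,150),(266,153)): print(plane(a,*c,110))
E
```

```text
hinge (array([ 339.5, -226.5,  139.2]), np.float64(11.742708781008787))
jawL (array([ 580.7, -204.5,  138.1]), np.float64(8.125592880446874)) jawR (array([ 577.1, -262.1,  143.6]), np.float64(7.180065943813832))
spigot (array([663.6, -51.7, 135.6]), np.float64(1.4985555196248534))
(344.0, 145.0) 8.602425575256348 (336, 137, 17, 16)
80 [661.9 -51.8  80. ] [673.6 -52.9  80. ]
120 [652.2 -50.8 120. ] [663.4 -51.9 120. ]
136 [648.2 -50.4 136. ] [659.4 -51.4 136. ]
(358, 170, 27, 27)
[653, -50, 136] [np.float64(345.56468246091055), np.float64(144.29057896718575)] [np.float64(366.62727342317913), np.float64(179.72421311739078)]
[653, -50, 100] [np.float64(345.2256770232832), np.float64(147.40975582836217)] [np.float64(365.9386152073971), np.float64(188.42410471841316)]
[660, -50, 136] [np.float64(345.5751052213166), np.float64(141.78084800171632)] [np.float64(368.4708150976929), np.float64(179.14910717824546)]
[642.6  59.1 110. ]
[633.5 170.2 110. ]
```

Emit:
play_rows(
  commands=[
    {"x": 0, "y": 0.01, "z": 0.0, "twist": 0},
    {"x": -0.005, "y": 0.035, "z": 0.0, "twist": 0},
    {"x": -0.01, "y": 0.065, "z": 0.005, "twist": 0},
    {"x": -0.015, "y": 0.1, "z": 0.015, "twist": 0},
    {"x": -0.025, "y": 0.13, "z": 0.025, "twist": 0},
    {"x": -0.03, "y": 0.155, "z": 0.03, "twist": 0},
    {"x": -0.034, "y": 0.17, "z": 0.034, "twist": 0},
    {"x": -0.034, "y": 0.177, "z": 0.0345, "twist": 0},
  ],
)

```text
time: 11.65
tool_pos: [482.1, -48.0, 112.0]
tcp_rot: [3.141, -0.002, 3.128]
contact_force: [-0.0, -0.4, -1.1]
grip_width: 52.3
finger_force: 3.7
```

```bash
python3 - <<'E'
from h import *
from plant import bot
np.set_printoptions(precision=1,suppress=True)
D={n:bot.capture(n) for n in("wrist","side","top")};o=bot.get_obs();print(o["tool_pos"],o["tcp_rot"],o["contact_force"],o["grip_width"],o["finger_force"])
pickle.dump((D,o),open("d4.pkl","wb"))
s=D["side"]["pixels"];t=D["top"]["pixels"]
can=np.zeros((560,800,3),np.uint8)
can[:,:400]=cv2.resize(t[125:195,320:370],(400,560),interpolation=cv2.INTER_CUBIC)
can[:480,400:]=cv2.resize(s[160:220,340:390],(400,480),interpolation=cv2.INTER_CUBIC)
cv2.imwrite("pics/t4.png",can[:,:,::-1])
E
```

```text
[482.3 -49.8 112.9] [-3.1 -0.   3.1] [ 0.4  0.3 -0.6] 52.76711807508934 3.664119802415371
```

View pics/t4.png

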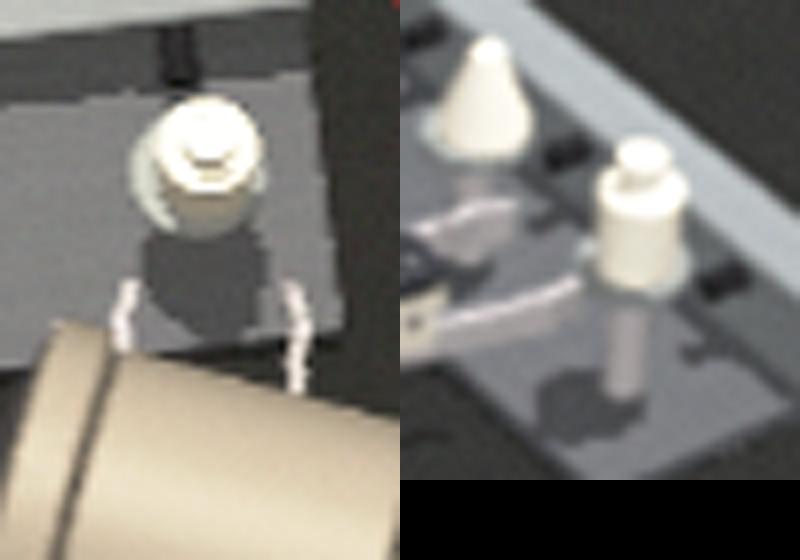

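Top view: jaw tips at (336,160.6) and (356.5,160.6), midway at column 346.2. The fitting's body top is centred at (346.2,143), so they are lined up. The side view shows the jaws at body height.

```bash
python3 - <<'E'
from h import *
np.set_printoptions(precision=1,suppress=True)
D,o=pickle.load(open("d4.pkl","rb"));s,t=D["side"],D["top"]
T=lambda X,Y:(320+X/8-.5,125+Y/8-.5);S=lambda X,Y:(340+(X-400)/8-.5,160+Y/8-.5)
print("body top",plane(t,*T(210,145),120),"tips",plane(t,*T(128,282),110),plane(t,*T(292,282),110))
print("spig tri",tri(t,T(208,128),s,S(643,150)))
print("jawR tri",tri(t,T(292,282),s,S(580,280)),"jawL",tri(t,T(128,282),s,S(515,202)))
print("disc",plane(s,*S(637,262),80), "spig side",plane(s,*S(643,150),136),"bodytop side",plane(s,*S(642,188),120))
E
```

```text
body top [661.7 -50.9 120. ] tips [615.5 -23.  110. ] [615.9 -79.7 110. ]
spig tri (array([664. , -50.1, 138.1]), np.float64(1.9865519542782546))
jawR tri (array([617.7, -80.4, 108.2]), np.float64(3.097972548053581)) jawL (array([618.4, -24.1, 108.7]), np.float64(5.480931669727616))
disc [666.1 -51.1  80. ] spig side [666.7 -47.8 136. ] bodytop side [664.8 -52.1 120. ]
```

Emit:
play_rows(
  commands=[
    {"x": -0.006, "y": 0, "z": 0, "twist": 0},
    {"x": -0.015, "y": 0, "z": 0, "twist": 0},
    {"x": -0.025, "y": 0, "z": 0, "twist": 0},
    {"x": -0.036, "y": 0, "z": 0, "twist": 0},
    {"x": -0.047, "y": 0, "z": 0, "twist": 0},
    {"x": -0.056, "y": 0, "z": 0, "twist": 0},
    {"x": -0.061, "y": 0.001, "z": 0, "twist": 0},
    {"x": -0.062, "y": 0.001, "z": 0, "twist": 0},
  ],
)

```text
time: 12.6
tool_pos: [545.3, -50.1, 113.0]
tcp_rot: [-3.141, 0.0, 3.126]
contact_force: [0.0, -0.1, -1.3]
grip_width: 52.1
finger_force: 3.7
```

```bash
python3 - <<'E'
from h import *
from plant import bot
np.set_printoptions(precision=1,suppress=True)
D={n:bot.capture(n) for n in("side","top")};o=bot.get_obs();print(o["tool_pos"],o["tcp_rot"],o["contact_force"],o["grip_width"],o["finger_force"])
pickle.dump((D,o),open("d5.pkl","wb"))
s=D["side"]["pixels"];t=D["top"]["pixels"]
can=np.zeros((560,800,3),np.uint8)
can[:,:400]=cv2.resize(t[125:195,320:370],(400,560),interpolation=cv2.INTER_CUBIC)
can[:480,400:]=cv2.resize(s[160:220,340:390],(400,480),interpolation=cv2.INTER_CUBIC)
cv2.imwrite("pics/t5.png",can[:,:,::-1])
E
```

```text
[544.6 -50.  113. ] [ 3.1 -0.   3.1] [ 0.6 -0.2 -1.3] 52.103155687677344 3.663708306849003
```

View pics/t5.png

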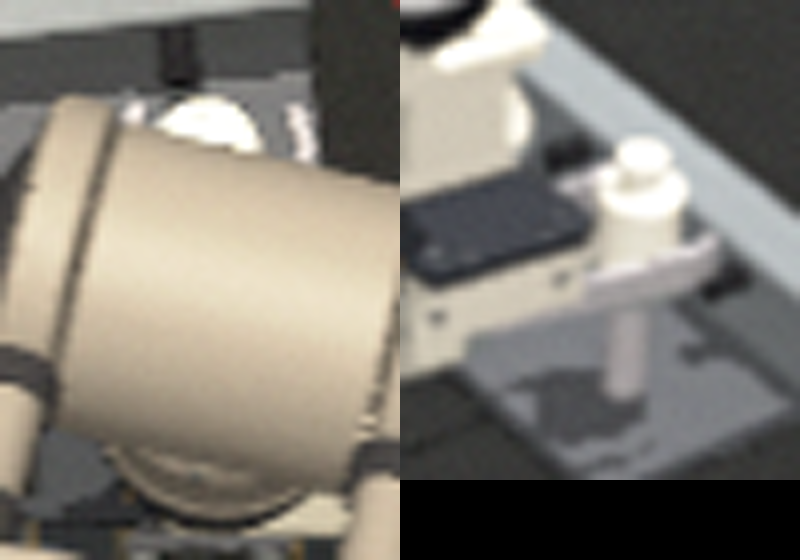

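Jaws straddle the fitting and it is undisturbed. Squeeze in small steps.

Emit:
play_rows(
  commands=[
    {"x": 0, "y": 0, "z": 0, "twist": 0},
    {"x": 0, "y": 0, "z": 0, "twist": 0},
    {"x": 0, "y": 0, "z": 0, "twist": 0},
    {"x": 0, "y": 0, "z": 0, "twist": 0},
    {"x": 0, "y": 0, "z": 0, "twist": 0},
    {"x": 0, "y": 0, "z": 0, "twist": 0},
    {"x": 0, "y": 0, "z": 0, "twist": 0},
    {"x": 0, "y": 0, "z": 0, "twist": 0},
  ],
  jaw=0.52,
)

```text
time: 13.5
tool_pos: [544.7, -50.0, 113.1]
tcp_rot: [-3.142, -0.0, 3.126]
contact_force: [0.2, 1.2, -1.2]
grip_width: 44.1
finger_force: 4.7
```

Emit:
play_rows(
  commands=[
    {"x": 0, "y": 0, "z": 0, "twist": 0},
    {"x": 0, "y": 0, "z": 0, "twist": 0},
    {"x": 0, "y": 0, "z": 0, "twist": 0},
    {"x": 0, "y": 0, "z": 0, "twist": 0},
    {"x": 0, "y": 0, "z": 0, "twist": 0},
    {"x": 0, "y": 0, "z": 0, "twist": 0},
    {"x": 0, "y": 0, "z": 0, "twist": 0},
    {"x": 0, "y": 0, "z": 0, "twist": 0},
  ],
  jaw=0.57,
)

```text
time: 14.3
tool_pos: [544.7, -50.0, 113.2]
tcp_rot: [-3.141, 0.0, 3.126]
contact_force: [0.1, 0.3, -1.2]
grip_width: 40.0
finger_force: 30.0
```

Emit:
play_rows(
  commands=[
    {"x": 0, "y": 0, "z": -0.002, "twist": 0},
    {"x": 0, "y": 0, "z": -0.006, "twist": 0},
    {"x": 0, "y": 0, "z": -0.012, "twist": 0},
    {"x": 0, "y": 0, "z": -0.018, "twist": 0},
    {"x": 0, "y": 0, "z": -0.024, "twist": 0},
    {"x": 0, "y": 0, "z": -0.03, "twist": 0},
    {"x": 0, "y": 0, "z": -0.034, "twist": 0},
    {"x": 0, "y": 0, "z": -0.036, "twist": 0},
  ],
)

```text
time: 15.1
tool_pos: [544.9, -50.1, 149.7]
tcp_rot: [-3.141, 0.001, 3.126]
contact_force: [-0.3, -0.3, -1.4]
grip_width: 39.8
finger_force: 30.0
```

Emit:
play_rows(
  commands=[
    {"x": 0, "y": 0, "z": -0.005, "twist": 0},
    {"x": 0, "y": 0, "z": -0.015, "twist": 0},
    {"x": 0, "y": 0, "z": -0.03, "twist": 0},
    {"x": 0, "y": 0, "z": -0.045, "twist": 0},
    {"x": 0, "y": 0, "z": -0.06, "twist": 0},
    {"x": 0, "y": 0, "z": -0.07, "twist": 0},
    {"x": 0, "y": 0, "z": -0.077, "twist": 0},
    {"x": 0, "y": 0, "z": -0.08, "twist": 0},
  ],
)

```text
time: 15.9
tool_pos: [544.9, -50.0, 229.8]
tcp_rot: [-3.141, 0.001, 3.126]
contact_force: [-0.0, 0.6, -2.0]
grip_width: 39.9
finger_force: 30.0
```

Emit:
play_rows(
  commands=[
    {"x": 0, "y": 0, "z": 0, "twist": 0},
    {"x": 0, "y": 0, "z": 0, "twist": 0},
    {"x": 0, "y": 0, "z": 0, "twist": 0},
    {"x": 0, "y": 0, "z": 0, "twist": 0},
    {"x": 0, "y": 0, "z": 0, "twist": 0},
    {"x": 0, "y": 0, "z": 0, "twist": 0},
    {"x": 0, "y": 0, "z": 0, "twist": 0},
    {"x": 0, "y": 0, "z": 0, "twist": 0},
  ],
)

```text
time: 16.7
tool_pos: [544.7, -50.0, 229.2]
tcp_rot: [-3.141, -0.0, 3.126]
contact_force: [-0.6, 0.5, -0.5]
grip_width: 39.6
finger_force: 30.0
```

```bash
python3 - <<'E'
from h import *
from plant import bot
D={n:bot.capture(n) for n in("side","top")};o=bot.get_obs();print(o["tool_pos"],o["tcp_rot"],o["contact_force"],o["grip_width"],o["finger_force"])
s=D["side"];p=proj(s,[663,-51,216]);print(p,proj(s,[663,-51,180]))
a=s["pixels"];x,y=int(p[0])-50,int(p[1])-40
can=np.zeros((560,800,3),np.uint8)
can[:400,:400]=cv2.resize(a[y:y+100,x:x+100],(400,400),interpolation=cv2.INTER_CUBIC)
can[:400,400:]=cv2.resize(D["top"]["pixels"][80:280,240:440],(400,400),interpolation=cv2.INTER_CUBIC)
print(x,y);cv2.imwrite("pics/t6.png",can[:,:,::-1])
E
```

```text
[544.7289937  -50.01942643 229.18498292] [-3.14147638e+00  3.24401325e-05  3.12561552e+00] [ 0.6493503  -0.15269579 -0.94976294] 39.794173304895864 29.98364567756653
[np.float64(371.1005678511712), np.float64(158.88122537404112)] [np.float64(370.33072768316515), np.float64(168.11749767344483)]
321 118
```

View pics/t6.png

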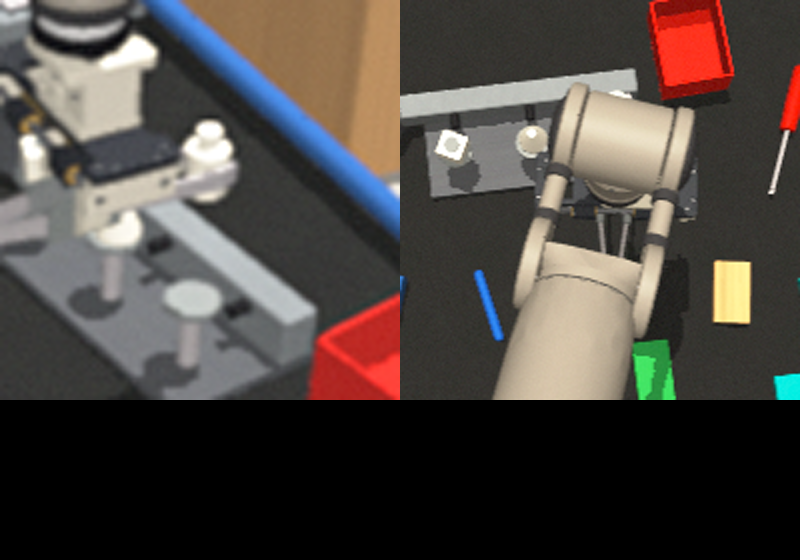

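The side view shows the fitting upright in the tongs with its post bare; its centre is at about 215 mm. The block and cone are in place and the arm is still. Handing in.

```bash
python3 -c "
from plant import bot
print(bot.close_job())"
```

```text
the job is handed in; nothing more can be done
None
```

The job is handed in, but no verdict came back: the knob was turned to its stop mark first, and the fitting is held upright and still in the squeezed tongs, its centre about 215 mm above the bench. The grip was 30 N, a little over the 15–25 N you suggested.

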